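# Tap the rack's locking wedge home

### The job

The end board of the plywood bottle rack is loose because its locking wedge has only been pushed in by hand. Pick up the mallet and, with it alone, drive the wedge down in several light taps, lifting off between them, until the board is pulled up tight and the wedge will go no farther; no hard blows. Then set the mallet gently back down on the bench; leave the bottles and the beaker where they are.

Things in the scene. Friction and masses are not known exactly. Their poses are not given: they have to be found in the camera images.
- rack: Fixed plywood bottle rack, 170 x 320 mm: a 25 mm shelf, its top 95 mm above the bench, carrying two bottles. Origin: on the bench, below the middle of the shelf's end shoulder at the loose end. Its +y runs along the shelf away from the loose end; -y points outward, along the tenon (60 mm wide, 70 to 95 mm above the bench) that pokes out 75 mm through the end board and holds the wedge. z up.
- end_board (a joint): The rack's loose end board (170 mm wide, 20 mm thick, top 120 mm above the bench). Value: gap in m between board and shelf shoulder; 0 = pulled up tight, about 0.0025 to 0.007 while loose. A rubber strip in the joint springs it outward with 2 to 5 N; it shuts as the wedge goes down, 1 mm per 7 mm of wedge travel.
- wedge: Loose dark hardwood wedge, 127 mm long, 24 mm wide, 8 mm thick at the tip, 26 mm at the top, standing tip down in the tenon's slot against the end board. Origin: middle of its tip; z up. 17 to 50 mm still to go; where it stops varies by 10 mm either way and cannot be seen. Slides at 3 to 8 N; once the board is shut, firm taps of 15 to 25 N jam it and hardly move it; over 32 N bruises it.
- wedge_top (a point): Middle of the wedge's flat top, 24 x 26 mm, the face to tap on: 170 to 195 mm above the bench at the start, 139 to 161 mm when home.
- mallet: Loose soft-faced mallet, 0.3 to 0.43 kg, standing on one face with its handle level. Head: upright cylinder, 48 mm across, 75 mm tall, orange with black rubber faces that give 1 mm per 10 N. Origin: centre of the face it stands on; z up along the head, handle towards its -x.
- mallet_grip (a point): Point on the mallet's handle to grip, 50 mm from the head's axis, at mid height of the handle (37.5 mm above the bench as it stands). The handle is pale wood, 20 mm wide, 24 mm tall, and runs from 24 to 172 mm from the head's axis.
- mallet_head (a point): Centre of the mallet's head, 37.5 mm above its lower face; the centre of mass lies about 15 mm from here towards the handle.
- amber_a: Amber glass bottle, 86 mm across, 200 mm tall, standing on the rack's shelf nearer the loose end. Origin: centre of its underside. Leave alone.
- amber_b: Second amber bottle, same size, farther along the shelf. Origin: centre of its underside. Leave alone.
- foil_bottle: Silver bottle with a blue cap, 72 mm across, 150 mm tall, standing on the bench. Origin: centre of its underside. Leave alone.
- beaker: Glass beaker, 66 mm across, 85 mm tall, standing on the bench. Origin: centre of its underside. Leave alone.
There are look-alikes about, which are no part of the job. What is shaped like the mallet but green is not meant.

How it is judged (in metres and radians):
On the way, in this order (a step that is already met when the one before it is completed fails the run):
1. the mallet has tapped the wedge at least 3 mm down, the board not yet tight (distance of wedge from where it was at the start of the episode above 0.003 m and contact force between mallet and wedge above 1 N and value of joint end_board above 0.001 m).
2. the mallet is lifted off the wedge between taps, the board not yet tight (contact force between mallet and wedge below 0.1 N and value of joint end_board above 0.001 m), for 0.05 s.
3. taps have drawn the end board up (value of joint end_board below 0.001 m and contact force between wedge and rack above 12 N).
At the end, for the whole second after the job is handed in: The end board is within 1 mm of the shelf shoulder, the wedge is jammed tight (presses on the board with over 12 N), and the mallet rests on the bench beside the rack, let go (all of step 3 and height (world z) of mallet_head below 0.05 m and linear speed of mallet below 0.02 m/s); the robot touches nothing.
It fails at once if the mallet strikes or presses the wedge with more than 32 N (contact force between mallet and wedge above 32 N).
It fails at once if the gripper or arm touches the wedge (contact force between any of the fingers, the arm and wedge above 1 N).
It fails at once if the mallet is dropped or banged down on the bench (faster than 0.5 m/s just above it) (height (world z) of mallet_head below 0.055 m and linear speed of mallet above 0.5 m/s).
It fails at once if a bottle on the rack is moved by more than 20 mm or tipped (distance of any of amber_a, amber_b from where it was at the start of the episode above 0.02 m or angle between any of amber_a, amber_b's own z axis and vertical above 0.25 rad).
It fails at once if the silver bottle or the beaker is moved by more than 20 mm or tipped (distance of any of foil_bottle, beaker from where it was at the start of the episode above 0.02 m or angle between any of foil_bottle, beaker's own z axis and vertical above 0.25 rad).
It also fails if it takes over 51 s, if anything falls off the work surface, if the arm or the gripper's body presses on something with over 40 N, if the wrist force passes 120 N, or if a joint passes its speed limit or range.

### The arm

A 6-joint arm with a two-finger parallel gripper is mounted at the origin on the work surface. World frame = base frame: x ahead of the robot, y to its left, z up, the work surface at z = 0. Lengths are in m, angles in degrees, forces in N, time in s.
With the tool pointing down it reaches from about 0.25 to 0.725 m from the base axis. Payload 9.7 kg.
Tool frame: the origin (TCP) lies between the finger pads; the fingertips stand 11 mm ahead of it and the grasp point (between the pads) lies 8 mm behind it; z points along the fingers, y is the line along which they close (so a half turn about z gives the same grasp; the last joint's range is limited). The gripper opens to 85 mm and grips with 20 to 120 N. Pads are 22 mm wide; open, the fingers measure 114 mm over their backs; the gripper's body (76 mm by 85 mm) begins 54 mm behind the grasp point. The pads swing forward as they close: fully open they stand 13 mm farther back than shut.
Start: joints at [67.953, 4.979, 10.078, 95.1, 0, 90], TCP at [0.206, 0.51, 0.242] pointing down, gripper open.
Joint ranges: [-179.16, 179.16], [-48.56, 103.87], [-65.8, 70.77], [-126.05, 130.52], [-82.76, 87.17], [-180, 180]. Speed limits (degrees/s): [127.2, 127.2, 147.25, 180, 180, 180].

### API

Orientations are given as [roll, pitch, yaw] about the fixed x, y, z axes, in that order (R = Rz(yaw) Ry(pitch) Rx(roll)).
In Python, from workcell import monitor, cams, ticket gives the robot as it stands.
- The arm moves only by the tool carry_out, never from a script. Its argument "plan" is a list of rows, each an object with "travel": the shift along the world's x, y, z as a fraction of full scale, a list of three; "angular": the turn, a rotation vector about the world's x, y, z as a fraction of full scale, a list of three; "grip": the gripper's target within -1 to 1 (fully open at 1, half-way at 0, shut at -1). In form: [{"travel": [x, y, z], "angular": [ax, ay, az], "grip": grip}, ...]. A call has 1 to 8 rows; each row is the pose to reach, as a shift and turn from the pose commanded when the call began; what a row does not reach only later rows make up. Full scale, the value 1, is 300 mm for a shift and 0.5 rad for a turn. A row lasts 1/12 s, in which the tool goes at most 41.7 mm and 7.16 degrees, less where a joint would pass 70% of its speed; a pose out of reach is approached as far as the arm can. A call with a number of a shift or a turn outside -1 to 1 is refused whole. A call with a gripper value outside its range is refused whole. The fingers move at their own pace and stop on an object; "grip_force" is the grip in N (left out, the last holds). Time passes only in rows, so rows that repeat a pose let the fingers close. It gives the time, the measured TCP pose, the force, the opening and the grip force at its end, in the units of the state.
- monitor.get_obs(): the state, without advancing time (a new reading comes with each control period).
- cams.camera(name): name is "side" or "top" or "wrist"; returns a dict with "frame" (480x640x3 uint8, red, green, blue), "mtx" (3x3 intrinsics, pixels), "view" (4x4, takes a point from world to camera coordinates); the wrist camera has in their place "T_tool_cam" (4x4, takes a point from camera to tool coordinates, whose origin is the TCP and whose axes are the flange's). Camera axes: x right, y up, looking along -z (the intrinsics and any distortion apply to the point x, -y, -z); pixel columns grow to the right and rows downward; lengths in m; the calibration is good to about 2 mm. A picture is of the moment at which its call begins: read the wrist's pose just before it. There is no depth.
- ticket.job_done(): hands the job in; it is judged then, once.
The state is a dict: "time": time; "q": joint angles; "qd": joint speeds; "joint_efforts": joint torques, N m; "ee_pos": TCP position; "tcp_rot": TCP orientation; "wrist_force": force on the tool from outside, world axes, zero at the start; "torque": the same for the moment, N m; "opening": finger opening in m; "grasp_force": force on a finger pad.
Only numpy, scipy, OpenCV 4.12 (cv2) and the standard library are available. Lean on these libraries where they do the work, as an engineer would, in place of code of your own. Each camera call takes 0.05 s, during which the arm holds its last target. There are 200 camera calls.

## Working session

There is one attempt and no reset: what is moved stays moved. The work goes in short steps, Python scripts to look and compute and a tool call to move; the robot and the scene stay as the last step left them, time stands still between calls to the robot, and variables do not carry over. Pictures are saved under pics/ and viewed, at most 10 in all, crops included, and the job is handed in when it is done.

Besides the shell and the picture viewer there is one more tool, called after "Request:" as a command line: name --argument value ..., lists and objects as JSON in quotes. carry_out: Moves the arm, as the interface text tells. Its arguments: {"type":"object","properties":{"plan":{"type":"array","items":{"type":"object","properties":{"travel":{"type":"array","items":{"type":"number"}},"angular":{"type":"array","items":{"type":"number"}},"grip":{"type":"number"}}}},"grip_force":{"type":"number"}},"required":["plan"]}

```bash
mkdir -p pics; cat > h.py <<'E'
import numpy as np,cv2
from workcell import monitor,cams,ticket
def snap(n,f):
    o=monitor.get_obs(); c=cams.camera(n)
    cv2.imwrite('pics/'+f,c['frame'][:,:,::-1]); np.savez('pics/'+f+'.npz',**{k:v for k,v in c.items()})
    return o,c
def onplane(f,uv,z):
    c=np.load('pics/'+f+'.npz'); K=c['mtx'];V=c['view'];R=V[:3,:3];t=V[:3,3]
    d=np.linalg.inv(K)@[uv[0],uv[1],1]; d=R.T@(d*[1,-1,-1]); o=-R.T@t
    return o+d*(z-o[2])/d[2]
def proj(f,p):
    c=np.load('pics/'+f+'.npz'); q=c['view'][:3,:3]@p+c['view'][:3,3]
    u=c['mtx']@(q*[1,-1,-1]); return u[:2]/u[2]
E
python3 - <<'E'
from h import *
o,c=snap('top','top1.png'); snap('side','side1.png')
print(o); print(c.keys()); print(c['mtx'],c['view'])
E
```

```text
{'time': 0.0, 'q': array([6.79515655e+01, 5.01126249e+00, 1.00330400e+01, 9.50984018e+01,
       6.81745139e-04, 8.99981505e+01]), 'qd': array([ 0.09003717, -0.03373188,  0.00612366, -0.00462037, -0.03230081,
        0.03999896]), 'joint_efforts': array([ 4.28277872e-04, -5.20385349e+01,  4.64812982e+01,  1.61057798e-02,
        2.26392558e-05,  1.52887657e-05]), 'ee_pos': array([0.20638112, 0.50957925, 0.24156883]), 'tcp_rot': array([-1.79923376e+02, -6.84217946e-04,  1.57953414e+02]), 'wrist_force': array([-0.14230969, -0.25606743,  0.61722381]), 'torque': array([ 0.01274741, -0.01114442,  0.00541274]), 'grasp_force': 0.0, 'opening': 0.08538785735228611}
dict_keys(['frame', 'mtx', 'view'])
[[496.2265609   0.        324.217581 ]
 [  0.        496.2265609 238.3011777]
 [  0.          0.          1.       ]] [[ 0.01673821 -0.99977473 -0.0130504  -0.05039723]
 [ 0.99277198  0.01506676  0.11906636 -0.47151206]
 [-0.11884291 -0.01494903  0.99280053 -1.25693142]
 [ 0.          0.          0.          1.        ]]
```

View pics/top1.png

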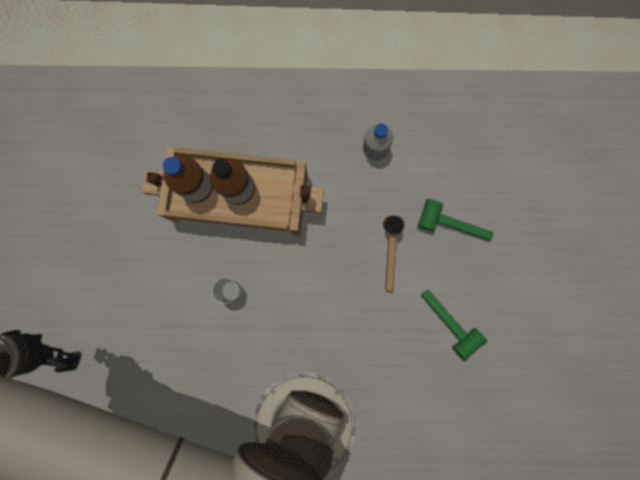

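View pics/side1.png

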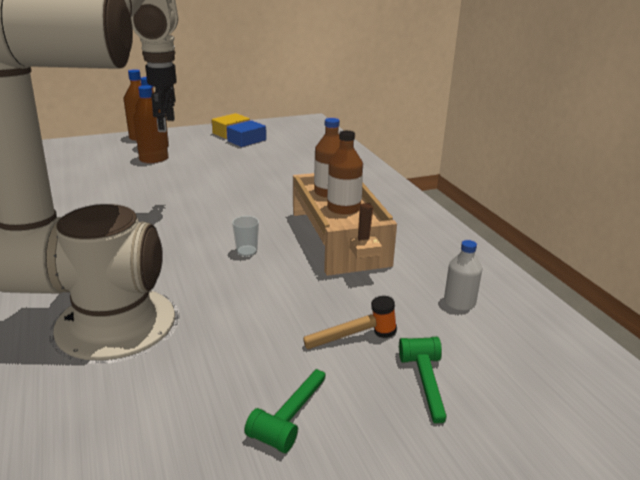

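Top view: the candidates for the mallet are the orange-headed one (head 393,225; handle end 390,290) and two green ones (430,215 and 470,343). There is a wedge at each end of the rack: near (306,194) and far (153,180). I choose the orange mallet (the side view shows orange at 384,316) and the tall near wedge (side 365,220). I'll check both in one close crop.

```bash
python3 - <<'E'
from h import *
im=cv2.imread('pics/top1.png'); 
a=cv2.resize(im[140:240,135:335],(800,400),interpolation=cv2.INTER_CUBIC)
b=cv2.resize(cv2.imread('pics/side1.png')[190:360,290:410],None,fx=3,fy=3,interpolation=cv2.INTER_CUBIC)[:,:]
c=cv2.resize(im[205:300,360:430],None,fx=4,fy=4,interpolation=cv2.INTER_CUBIC)
W=np.zeros((600,800,3),np.uint8); W[:510,:360]=b
W[:380,370:650]=c; W[390:590,370:770]=cv2.resize(a,(400,200))
cv2.imwrite('pics/crop1.png',W)
f='top1.png'
print('base0',proj(f,np.array([0,0,0.])))
for n,uv,z in [('head top',(393.5,225),.075),('handle end',(390,291),.0375),('wedge',(306,192),.182),('far wedge',(153,178),.15),('amber b cap',(173,166),.295),('cap a',(222,168),.295),('beaker',(231,292),.085),('foil cap',(381,130),.15),('end board corner',(306,162),.12),('c2',(297,231),.12),('tenon tip a',(322,190),.095),('tenon tip b',(321,212),.095)]: print(n,onplane(f,uv,z).round(3))
E
```

```text
base0 [304.32115367 424.45040036]
head top [ 0.503 -0.216  0.075]
handle end [ 0.339 -0.212  0.038]
wedge [ 0.561 -0.001  0.182]
far wedge [0.596 0.366 0.15 ]
amber b cap [0.588 0.272 0.295]
cap a [0.585 0.169 0.295]
beaker [0.33  0.182 0.085]
foil cap [ 0.721 -0.177  0.15 ]
end board corner [0.649 0.003 0.12 ]
c2 [0.478 0.022 0.12 ]
tenon tip a [ 0.585 -0.036  0.095]
tenon tip b [ 0.529 -0.035  0.095]
```

View pics/crop1.png

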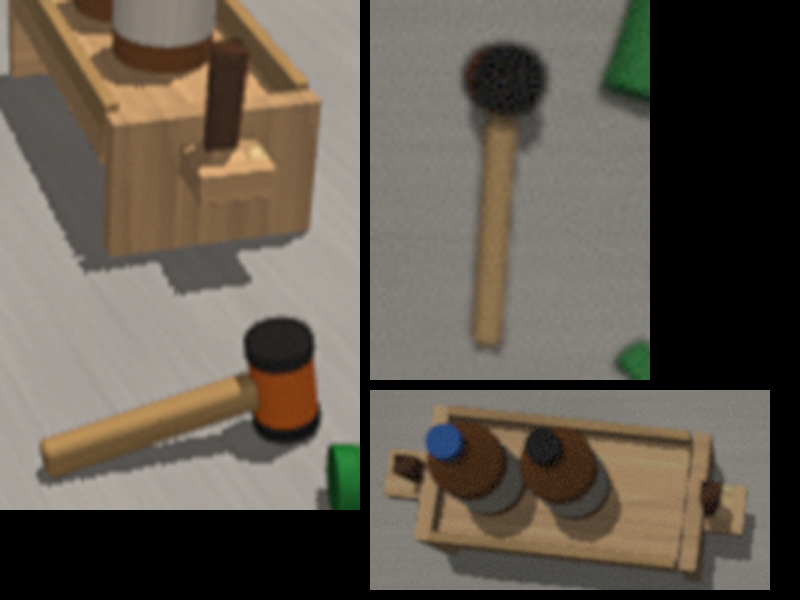

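The crop confirms the orange-headed mallet standing on its face with a pale handle, and the near-end wedge standing tall. Next I triangulate both wedge tops.

```bash
cat >> h.py <<'E'
def tri(obs):
    A=[];B=[]
    for f,uv in obs:
        c=np.load('pics/'+f+'.npz');R=c['view'][:3,:3];o=-R.T@c['view'][:3,3]
        d=R.T@((np.linalg.inv(c['mtx'])@[*uv,1])*[1,-1,-1]);d/=np.linalg.norm(d);P=np.eye(3)-np.outer(d,d)
        A.append(P);B.append(P@o)
    A=np.array(A);B=np.array(B);x=np.linalg.solve(A.sum(0),B.sum(0))
    return x,[np.linalg.norm(P@x-b) for P,b in zip(A,B)]
E
python3 - <<'E'
from h import *
def seg(f,box):
    im=cv2.imread('pics/'+f)[box[1]:box[3],box[0]:box[2]].astype(int)
    m=(im.max(2)<75).astype(np.uint8); n,l,s,c=cv2.connectedComponentsWithStats(m)
    for i in range(1,n):
        if s[i][4]>8: print(f,s[i]+[box[0],box[1],0,0,0],c[i]+box[:2])
seg('top1.png',np.array([296,180,326,215])); seg('side1.png',np.array([340,190,390,260])); seg('top1.png',np.array([380,212,408,240]));seg('top1.png',np.array([142,165,162,195]))
for f in('top1.png','side1.png'):
    V=np.load('pics/'+f+'.npz')['view'];print('cam',-V[:3,:3].T@V[:3,3])
print(tri([('top1.png',(305,193.5)),('side1.png',(366.3,204.7))]))
for z in(.0,.0375,.075):print(proj('side1.png',np.array([.503,-.216,z])))
E
```

```text
top1.png [301 180  10  24 168] [305.06547619 192.36309524]
top1.png [301 210  13   5  38] [306.15789474 212.07894737]
side1.png [354 205  19  36 386] [363.90932642 221.84455959]
top1.png [383 216  21  21 326] [393.37423313 225.36503067]
top1.png [148 173  14  14 143] [154.55244755 178.81818182]
cam [ 0.31957013 -0.06207162  1.30336569]
cam [ 0.02255375 -1.07877903  0.754468  ]
(array([ 0.55959517, -0.00078178,  0.18641699]), [np.float64(0.0037140967429188285), np.float64(0.0037140967429188675)])
[378.67047417 332.90278208]
[379.92807256 318.17314782]
[381.22465618 302.98689865]
```

Request:
carry_out --plan '[{"travel": [0.1,-0.13,0],"angular": [0,0,0.25],"grip": 1},{"travel": [0.2,-0.26,0],"angular": [0,0,0.5],"grip": 1},{"travel": [0.3,-0.4,0],"angular": [0,0,0.77],"grip": 1},{"travel": [0.35,-0.53,0],"angular": [0,0,0.77],"grip": 1},{"travel": [0.38,-0.66,0],"angular": [0,0,0.77],"grip": 1},{"travel": [0.41,-0.8,0],"angular": [0,0,0.77],"grip": 1},{"travel": [0.44,-0.93,0],"angular": [0,0,0.77],"grip": 1},{"travel": [0.45,-1,0],"angular": [0,0,0.77],"grip": 1}]'

```text
time: 0.77
ee_pos: [0.3395, 0.2176, 0.2419]
tcp_rot: [-180.0, -0.0, -180.0]
wrist_force: [0.9, -0.4, -0.9]
opening: 0.0855
grasp_force: 0.0
```

```bash
python3 - <<'E'
from h import *
o=monitor.get_obs();print(o['time'],o['q'],o['ee_pos'],o['tcp_rot'])
E
```

```text
0.7667 [ 3.26658459e+01 -1.49099692e+01 -8.44936844e+00  9.64792390e+01
 -7.94985723e-03  3.26336691e+01] [0.33946023 0.21759879 0.24190192] [-1.79983254e+02 -1.14088431e-02 -1.79967824e+02]
```

Request:
carry_out --plan '[{"travel": [0.05,-0.13,0],"angular": [0,0,0],"grip": 1},{"travel": [0.1,-0.26,0],"angular": [0,0,0],"grip": 1},{"travel": [0.15,-0.4,0],"angular": [0,0,0],"grip": 1},{"travel": [0.2,-0.53,0],"angular": [0,0,0],"grip": 1},{"travel": [0.25,-0.66,0],"angular": [0,0,0],"grip": 1},{"travel": [0.3,-0.8,0],"angular": [0,0,0],"grip": 1},{"travel": [0.33,-0.9,0],"angular": [0,0,0],"grip": 1},{"travel": [0.33,-0.97,0],"angular": [0,0,0],"grip": 1}]'

```text
time: 1.43
ee_pos: [0.4393, -0.0748, 0.2414]
tcp_rot: [-180.0, -0.0, 179.9]
wrist_force: [0.6, -0.1, -0.4]
opening: 0.0852
grasp_force: 0.0
```

Request:
carry_out --plan '[{"travel": [0,-0.12,0],"angular": [0,0,0],"grip": 1},{"travel": [0,-0.24,0],"angular": [0,0,0],"grip": 1},{"travel": [0,-0.36,0],"angular": [0,0,0],"grip": 1},{"travel": [0,-0.46,0],"angular": [0,0,0],"grip": 1},{"travel": [0,-0.46,0],"angular": [0,0,0],"grip": 1}]'

```text
time: 1.85
ee_pos: [0.438, -0.2136, 0.2413]
tcp_rot: [-180.0, -0.1, 179.8]
wrist_force: [1.3, -0.7, -0.3]
opening: 0.0856
grasp_force: 0.0
```

```bash
python3 - <<'E'
from h import *
o,c=snap('wrist','wr1.png');print(o['time'],o['q'],o['ee_pos'],o['tcp_rot']);print(c['T_tool_cam'].round(3),c['mtx'].round(1))
E
```

```text
1.85 [-2.59629589e+01 -3.56850373e+00  1.33498271e+00  9.49535339e+01
 -6.36278705e-02 -2.57572302e+01] [ 0.43798921 -0.21360965  0.24129942] [-1.79964443e+02 -7.27249637e-02  1.79794277e+02]
[[-0.     0.951  0.309  0.078]
 [ 1.     0.     0.001 -0.   ]
 [ 0.001  0.309 -0.951 -0.132]
 [ 0.     0.     0.     1.   ]] [[374.2   0.  315.5]
 [  0.  374.2 243.5]
 [  0.    0.    1. ]]
```

View pics/wr1.png

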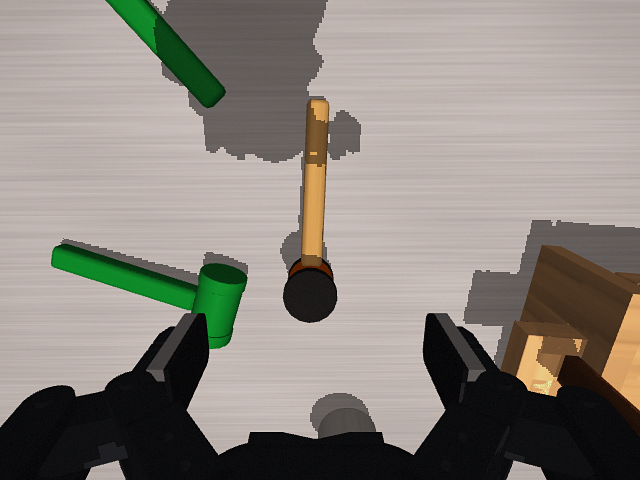

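Wrist view: orange-mallet head top at (310,295), handle from (312,262) to its end at (318,100), and the green head's nearest edge at (245,285).

```bash
cat >> h.py <<'E'
from scipy.spatial.transform import Rotation as Ro
def wray(f,uv,pos,rpy,z):
    c=np.load('pics/'+f+'.npz');T=np.eye(4);T[:3,:3]=Ro.from_euler('xyz',rpy,degrees=True).as_matrix();T[:3,3]=pos
    W=T@c['T_tool_cam'];d=W[:3,:3]@((np.linalg.inv(c['mtx'])@[*uv,1])*[1,-1,-1]);o=W[:3,3]
    return o+d*(z-o[2])/d[2]
E
python3 - <<'E'
from h import *
P=([0.43798921,-0.21360965,0.24129942],[-179.964,-0.073,179.794])
for n,uv,z in[('headtop',(310,295),.075),('hend',(318,100),.0495),('hstart',(312,258),.0495),('green edge',(246,285),.05),('green handle',(195,290),.03)]:print(n,wray('wr1.png',uv,*P,z).round(4))
print(onplane('top1.png',(430,215),.03))
E
```

```text
headtop [ 0.5043 -0.2191  0.075 ]
hend [ 0.3429 -0.2117  0.0495]
hstart [ 0.4791 -0.2174  0.0495]
green edge [ 0.5058 -0.2799  0.05  ]
green handle [ 0.5201 -0.3357  0.03  ]
[ 0.53698102 -0.31606407  0.03      ]
```

Request:
carry_out --plan '[{"travel": [0.053,-0.01,-0.1],"angular": [0,0,-0.08],"grip": 0},{"travel": [0.053,-0.01,-0.22],"angular": [0,0,-0.08],"grip": 0},{"travel": [0.053,-0.01,-0.34],"angular": [0,0,-0.08],"grip": 0},{"travel": [0.053,-0.01,-0.46],"angular": [0,0,-0.08],"grip": 0},{"travel": [0.053,-0.01,-0.56],"angular": [0,0,-0.08],"grip": 0},{"travel": [0.053,-0.01,-0.64],"angular": [0,0,-0.08],"grip": 0},{"travel": [0.053,-0.01,-0.69],"angular": [0,0,-0.08],"grip": 0},{"travel": [0.053,-0.01,-0.706],"angular": [0,0,-0.08],"grip": 0}]'

```text
time: 2.57
ee_pos: [0.4528, -0.2108, 0.0275]
tcp_rot: [179.9, -0.2, 177.8]
wrist_force: [-1.2, -0.0, -0.3]
opening: 0.0428
grasp_force: 0.0
```

Request:
carry_out --plan '[{"travel": [0,0,0],"angular": [0,0,0],"grip": 0},{"travel": [0,0,0],"angular": [0,0,0],"grip": 0}]'

```text
time: 2.73
ee_pos: [0.4548, -0.2121, 0.0313]
tcp_rot: [-180.0, 0.0, 177.8]
wrist_force: [-0.8, -0.1, -0.2]
opening: 0.0427
grasp_force: 0.0
```

```bash
python3 - <<'E'
from h import *
o,c=snap('side','side2.png');print(o['ee_pos'],o['tcp_rot'],o['opening'],o['wrist_force'])
im=cv2.imread('pics/side2.png')[250:380,270:430];cv2.imwrite('pics/s2c.png',cv2.resize(im,None,fx=4,fy=4))
E
```

```text
[ 0.45478038 -0.21213721  0.03134522] [-1.79990728e+02  3.86916460e-02  1.77757914e+02] 0.042721571860669924 [-0.84137164 -0.09512724 -0.22170296]
```

View pics/s2c.png

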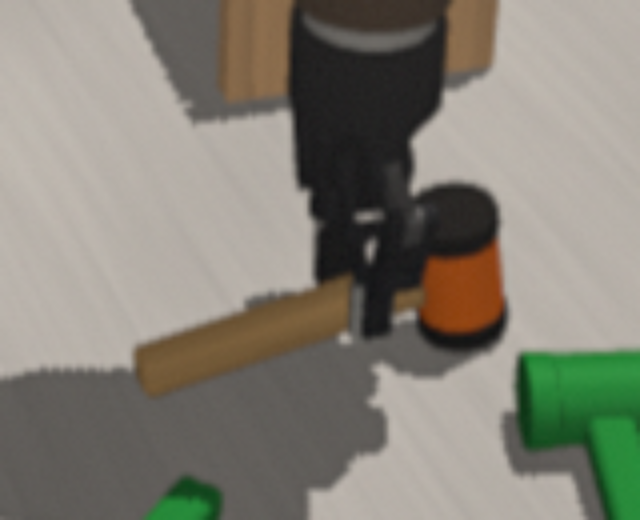

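The side crop shows the fingers straddling the handle about 50 mm from the head, so I close the grip.

Request:
carry_out --plan '[{"travel": [0,-0.012,-0.004],"angular": [0,0,0],"grip": 0},{"travel": [0,-0.012,-0.004],"angular": [0,0,0],"grip": -1},{"travel": [0,-0.012,-0.004],"angular": [0,0,0],"grip": -1},{"travel": [0,-0.012,-0.004],"angular": [0,0,0],"grip": -1},{"travel": [0,-0.012,-0.004],"angular": [0,0,0],"grip": -1},{"travel": [0,-0.012,-0.004],"angular": [0,0,0],"grip": -1}]' --grip_force 120

```text
time: 3.28
ee_pos: [0.4548, -0.2164, 0.0301]
tcp_rot: [-180.0, 0.1, 177.7]
wrist_force: [-0.4, -0.5, 6.2]
opening: 0.0176
grasp_force: 117.8
```

Request:
carry_out --plan '[{"travel": [0,0,0],"angular": [0,0,0],"grip": -1},{"travel": [0,0,0],"angular": [0,0,0],"grip": -1},{"travel": [0,0,0],"angular": [0,0,0],"grip": -1},{"travel": [0,0,0],"angular": [0,0,0],"grip": -1}]'

```text
time: 3.62
ee_pos: [0.4548, -0.2165, 0.0301]
tcp_rot: [-180.0, 0.1, 177.7]
wrist_force: [-0.8, 0.2, 6.8]
opening: 0.0181
grasp_force: 117.8
```

Request:
carry_out --plan '[{"travel": [0,0,0.05],"angular": [0,0,0],"grip": -1},{"travel": [0,0,0.15],"angular": [0,0,0],"grip": -1},{"travel": [0,0,0.27],"angular": [0,0,0],"grip": -1},{"travel": [0,0,0.39],"angular": [0,0,0],"grip": -1},{"travel": [0,0,0.51],"angular": [0,0,0],"grip": -1},{"travel": [0,0,0.62],"angular": [0,0,0],"grip": -1},{"travel": [0,0,0.7],"angular": [0,0,0],"grip": -1},{"travel": [0,0,0.73],"angular": [0,0,0],"grip": -1}]'

```text
time: 4.28
ee_pos: [0.4549, -0.2164, 0.2517]
tcp_rot: [-179.9, 0.2, 177.7]
wrist_force: [0.4, -0.2, -3.0]
opening: 0.0176
grasp_force: 117.6
```

```bash
python3 - <<'E'
from h import *
print(tri([('top1.png',(306,192)),('side1.png',(366.3,204.3))]))
print(monitor.get_obs()['wrist_force'],monitor.get_obs()['ee_pos'])
o,c=snap('side','side3.png');snap('top','top3.png')
a=cv2.imread('pics/side3.png')[120:320,300:460];b=cv2.imread('pics/top3.png')[150:310,290:450]
W=np.zeros((600,800,3),np.uint8);W[:500,:400]=cv2.resize(a,None,fx=2.5,fy=2.5);W[:400,400:]=cv2.resize(b,None,fx=2.5,fy=2.5);cv2.imwrite('pics/c3.png',W)
E
```

```text
(array([ 0.56088041, -0.00239357,  0.1882134 ]), [np.float64(0.0017506475266515565), np.float64(0.001750647526651876)])
[ 0.44292211 -0.23203696 -3.00401099] [ 0.45492208 -0.21637816  0.25167205]
```

View pics/c3.png

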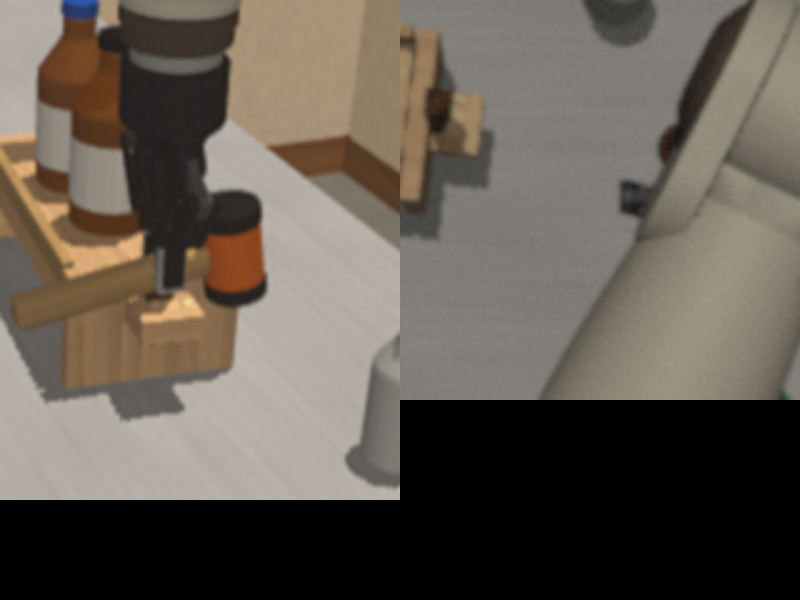

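The mallet is lifted level (left panel, side view). The force offset is about -3.0 N and its lower face is near z = 0.222. Next I move it over the wedge.

Request:
carry_out --plan '[{"travel": [0.02,0.06,0],"angular": [0,0,0],"grip": -1},{"travel": [0.05,0.18,0],"angular": [0,0,0],"grip": -1},{"travel": [0.08,0.3,0],"angular": [0,0,0],"grip": -1},{"travel": [0.12,0.42,0],"angular": [0,0,0],"grip": -1},{"travel": [0.15,0.54,0],"angular": [0,0,0],"grip": -1},{"travel": [0.18,0.64,0],"angular": [0,0,0],"grip": -1},{"travel": [0.19,0.7,0],"angular": [0,0,0],"grip": -1},{"travel": [0.19,0.718,0],"angular": [0,0,0],"grip": -1}]'

```text
time: 5.05
ee_pos: [0.5111, 0.002, 0.2451]
tcp_rot: [180.0, -0.2, 177.9]
wrist_force: [1.1, -0.4, -3.1]
opening: 0.0178
grasp_force: 118.0
```

Request:
carry_out --plan '[{"travel": [0,0,0],"angular": [0,0,0],"grip": -1},{"travel": [0,0,0],"angular": [0,0,0],"grip": -1},{"travel": [0,0,-0.02],"angular": [0,0,0],"grip": -1},{"travel": [0,0,-0.04],"angular": [0,0,0],"grip": -1},{"travel": [0,0,-0.04],"angular": [0,0,0],"grip": -1},{"travel": [0,0,-0.04],"angular": [0,0,0],"grip": -1}]'

```text
time: 5.55
ee_pos: [0.511, -0.0015, 0.2356]
tcp_rot: [-180.0, -0.1, 177.7]
wrist_force: [-0.3, 0.9, -2.6]
opening: 0.018
grasp_force: 118.0
```

```bash
python3 - <<'E'
from h import *
o,c=snap('side','side4.png');snap('top','top4.png');print(o['ee_pos'],o['tcp_rot'],o['wrist_force'])
a=cv2.imread('pics/side4.png')[120:280,300:440];b=cv2.imread('pics/top4.png')[150:310,230:390]
W=np.zeros((560,800,3),np.uint8);W[:560,:490]=cv2.resize(a,None,fx=3.5,fy=3.5);W[:304,496:]=cv2.resize(b,(304,304));cv2.imwrite('pics/c4.png',W)
E
```

```text
[ 0.51097613 -0.00147953  0.23556824] [-1.79993825e+02 -6.33053611e-02  1.77650637e+02] [-0.32794057  0.85826956 -2.62447097]
```

View pics/c4.png

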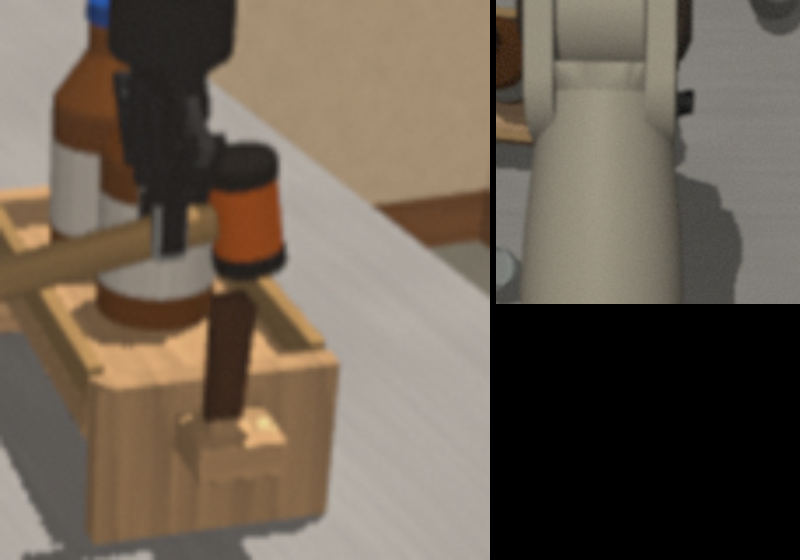

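```bash
python3 - <<'E'
from h import *
f='side1.png'
for p in ([.560,-.0025,.2055],[.561,-.002,.187],[.560,-.0025,.187],[.57,-.0025,.2055],[.56,.0075,.2055]):print(p,proj(f,np.array(p)))
im=cv2.imread('pics/side4.png').astype(int)
hsv=cv2.cvtColor(im.astype(np.uint8),cv2.COLOR_BGR2HSV)
m=cv2.inRange(hsv,(3,170,90),(14,255,255));m[:, :355]=0;m[:,395:]=0;m[:160]=0;m[205:]=0
ys,xs=np.nonzero(m);print(xs.min(),xs.max(),ys.min(),ys.max())
for y in range(ys.min(),ys.max()+1,4):r=xs[ys==y];print(y,r.min(),r.max())
E
```

```text
[0.56, -0.0025, 0.2055] [365.62784348 197.42383757]
[0.561, -0.002, 0.187] [365.46345566 204.82052568]
[0.56, -0.0025, 0.187] [365.15206079 204.97392417]
[0.57, -0.0025, 0.2055] [369.70725248 196.81837851]
[0.56, 0.0075, 0.2055] [363.72942993 195.64187108]
360 379 172 194
172 377 377
176 360 378
180 362 378
184 363 379
188 362 379
192 362 377
```

```bash
python3 - <<'E'
from h import *
def rows(f,box,step=4):
    im=cv2.imread('pics/'+f);hsv=cv2.cvtColor(im,cv2.COLOR_BGR2HSV);m=cv2.inRange(hsv,(3,170,60),(14,255,255));z=np.zeros_like(m);z[box[1]:box[3],box[0]:box[2]]=1;m=m*z
    ys,xs=np.nonzero(m)
    print(f,[(y,xs[ys==y].min(),xs[ys==y].max()) for y in range(ys.min(),ys.max()+1,step)])
rows('side1.png',(372,290,400,345));rows('side2.png',(372,290,400,345));rows('side3.png',(380,190,410,240))
for p in([.504,-.2175,.0375],[.512,-.2175,.0375],[.504,-.2175,.259],[.512,-.2175,.259]):print(proj('side1.png',np.array(p)))
# wedge columns in side1
im=cv2.imread('pics/side1.png').max(2)
for y in range(202,240,4):
    r=np.nonzero(im[y,345:385]<80)[0]+345;print(y,r.min() if len(r) else 0,r.max() if len(r) else 0)
for z in(.187,.15,.11):print(z,proj('side1.png',np.array([.549,-.002-.013,z])),proj('side1.png',np.array([.573,-.002-.013,z])))
E
```

```text
side1.png [(310, np.int64(393), np.int64(393)), (314, np.int64(374), np.int64(393)), (318, np.int64(375), np.int64(394)), (322, np.int64(376), np.int64(394)), (326, np.int64(376), np.int64(395)), (330, np.int64(376), np.int64(393))]
side2.png [(310, np.int64(393), np.int64(393)), (314, np.int64(377), np.int64(393)), (318, np.int64(376), np.int64(394)), (322, np.int64(376), np.int64(394)), (326, np.int64(376), np.int64(395)), (330, np.int64(376), np.int64(393))]
side3.png [(211, np.int64(401), np.int64(403)), (215, np.int64(383), np.int64(403)), (219, np.int64(383), np.int64(403)), (223, np.int64(384), np.int64(403)), (227, np.int64(385), np.int64(404)), (231, np.int64(382), np.int64(404)), (235, np.int64(385), np.int64(399))]
[380.6971993  318.48880281]
[384.22559513 317.69739797]
[389.06902873 221.35831487]
[392.92651864 220.72038045]
202 367 369
206 351 365
210 346 371
214 360 371
218 360 370
222 360 370
226 359 369
230 358 369
234 358 369
238 358 367
0.187 [363.02869782 207.97192728] [372.83500046 206.45582599]
0.15 [362.11587397 222.87709991] [371.79424147 221.29383898]
0.11 [361.15671217 238.53890836] [370.700467   236.88768916]
```

```bash
python3 - <<'E'
from h import *
for f,h in(('side1.png',np.array([.504,-.2175,0])),('side4.png',np.array([.56,-.0025,.2055]))):
    u=np.array([-.999,.04,0])
    print(f,'axis end mid',proj(f,h+u*.172+[0,0,.0375]),'at 100',proj(f,h+u*.1+[0,0,.0375]),'top',proj(f,h+[0,0,.075]),'bot',proj(f,h))
    im=cv2.imread('pics/'+f);hsv=cv2.cvtColor(im,cv2.COLOR_BGR2HSV)
    if f=='side4.png':
        cs=range(285,345,8);r0,r1=160,235
    else: cs=range(303,372,8);r0,r1=300,355
    m=cv2.inRange(hsv,(8,60,40),(25,255,255))
    for c in cs:
        r=np.nonzero(m[r0:r1,c])[0]+r0;print(c,r.min() if len(r) else 0,r.max() if len(r) else 0,end='; ')
    print()
im=cv2.imread('pics/side1.png')[285:355,295:405];a=cv2.resize(im,None,fx=4,fy=4,interpolation=cv2.INTER_CUBIC)
im=cv2.imread('pics/side4.png')[150:220,260:400];b=cv2.resize(im,None,fx=4,fy=4,interpolation=cv2.INTER_CUBIC)
W=np.zeros((570,560,3),np.uint8);W[:280,:440]=a;W[285:565]=b;cv2.imwrite('pics/c5.png',W)
E
```

```text
side1.png axis end mid [299.83818025 334.28590187] at 100 [334.53601289 327.50712684] top [382.00667818 303.29614706] bot [379.4271218  333.22432126]
303 338 339; 311 334 348; 319 331 345; 327 329 342; 335 326 339; 343 323 336; 351 320 334; 359 318 331; 367 315 328; 
side4.png axis end mid [291.0920495  190.86462353] at 100 [323.44204899 186.97958357] top [367.6259741 165.7159603] bot [365.62784348 197.42383757]
285 0 0; 293 175 213; 301 174 214; 309 173 219; 317 160 232; 325 160 234; 333 160 234; 341 181 234;
```

View pics/c5.png

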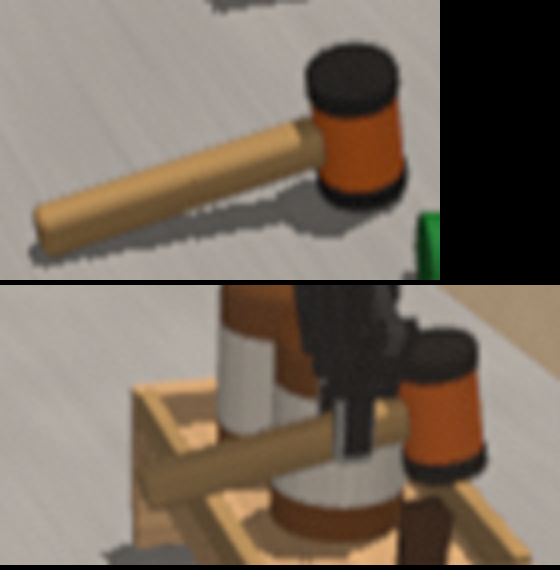

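The side view shows the mallet tilted by about 8°, handle end low: the handle's slope and the head's lean both exceed the level prediction. I level it by turning +y 0.14 rad and shift x by -6 mm.

Request:
carry_out --plan '[{"travel": [0,0,0.02],"angular": [0,0.05,0],"grip": -1},{"travel": [-0.01,0,0.03],"angular": [0,0.12,0],"grip": -1},{"travel": [-0.02,0,0.03],"angular": [0,0.2,0],"grip": -1},{"travel": [-0.02,0,0.03],"angular": [0,0.28,0],"grip": -1},{"travel": [-0.02,0,0.03],"angular": [0,0.28,0],"grip": -1},{"travel": [-0.02,0,0.03],"angular": [0,0.28,0],"grip": -1}]'

```text
time: 6.15
ee_pos: [0.5059, -0.0008, 0.2449]
tcp_rot: [-179.7, -8.0, 177.7]
wrist_force: [0.2, -0.5, -3.6]
opening: 0.0179
grasp_force: 118.0
```

```bash
cat >> h.py <<'E'
def orange(f,box):
    im=cv2.imread('pics/'+f);hsv=cv2.cvtColor(im,cv2.COLOR_BGR2HSV);m=cv2.inRange(hsv,(2,150,50),(15,255,255));z=np.zeros_like(m);z[box[1]:box[3],box[0]:box[2]]=1;m=m*z
    ys,xs=np.nonzero(m);return [(y,int(xs[ys==y].min()),int(xs[ys==y].max())) for y in range(ys.min(),ys.max()+1,2)]
E
python3 - <<'E'
from h import *
o,c=snap('side','side5.png');print(o['ee_pos'],o['tcp_rot'],o['wrist_force'])
print(orange('side5.png',(350,130,400,215)));print(orange('side4.png',(350,130,400,215)))
for h in([.561,-.0025,.209],):
    h=np.array(h);print(proj('side5.png',h),proj('side5.png',h+[0,0,.0375]),proj('side5.png',h+[0,0,.075]),proj('side5.png',h+[-.172,0,.0375]))
W=cv2.resize(cv2.imread('pics/side5.png')[120:260,270:410],None,fx=4,fy=4,interpolation=cv2.INTER_CUBIC);cv2.imwrite('pics/c6.png',W)
E
```

```text
[ 0.50590471 -0.00082288  0.24492643] [-179.68051374   -7.99105512  177.68777495] [ 0.19518806 -0.50198149 -3.63652721]Traceback (most recent call last):
  File "<stdin>", line 3, in <module>
  File "h.py", line 29, in orange
    ys,xs=np.nonzero(m);return [(y,int(xs[ys==y].min()),int(xs[ys==y].max())) for y in range(ys.min(),ys.max()+1,2)]
                                       ~~~~~~~~~~~~~^^
    return umr_minimum(a, axis, None, out, keepdims, initial, where)
ValueError: zero-size array to reduction operation minimum which has no identity
```

```bash
sed -i 's/range(ys.min(),ys.max()+1,2)\]/range(ys.min(),ys.max()+1,2) if (ys==y).sum()>8]/' h.py
python3 - <<'E'
from h import *
print(orange('side5.png',(350,130,400,215)));print(orange('side4.png',(350,130,400,215)))
for h in([.561,-.0025,.209],):
    h=np.array(h);print(proj('side5.png',h),proj('side5.png',h+[0,0,.0375]),proj('side5.png',h+[0,0,.075]),proj('side5.png',h+[-.172,0,.0375]))
W=cv2.resize(cv2.imread('pics/side5.png')[120:260,270:410],None,fx=4,fy=4,interpolation=cv2.INTER_CUBIC);cv2.imwrite('pics/c6.png',W)
E
```

```text
[(174, 359, 377), (176, 359, 377), (178, 360, 377), (180, 360, 377), (182, 360, 376), (184, 360, 376), (186, 359, 376), (188, 358, 376), (190, 358, 376), (192, 359, 375), (206, 350, 359), (208, 350, 358)]
[(174, 360, 378), (176, 360, 378), (178, 360, 378), (180, 361, 379), (182, 362, 379), (184, 362, 379), (186, 362, 379), (188, 362, 379), (190, 361, 380), (192, 362, 378), (194, 364, 373), (206, 350, 359), (208, 350, 359)]
[366.12796524 195.92329183] [367.12100999 180.25638684] [368.14269734 164.13759776] [292.52129042 190.55685925]
```

View pics/c6.png

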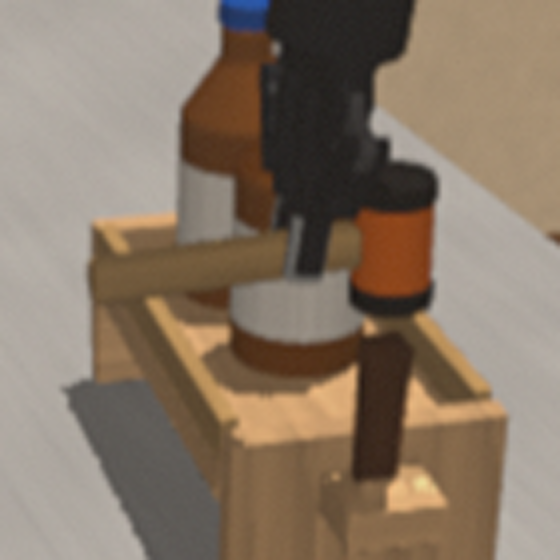

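The mallet is now level and centred over the wedge: head at column 368 against wedge top at 366, with a gap of about 20 mm. Slow approach.

Request:
carry_out --plan '[{"travel": [0,0,-0.02],"angular": [0,0,0],"grip": -1},{"travel": [0,0,-0.035],"angular": [0,0,0],"grip": -1},{"travel": [0,0,-0.045],"angular": [0,0,0],"grip": -1},{"travel": [0,0,-0.05],"angular": [0,0,0],"grip": -1},{"travel": [0,0,-0.055],"angular": [0,0,0],"grip": -1},{"travel": [0,0,-0.06],"angular": [0,0,0],"grip": -1},{"travel": [0,0,-0.065],"angular": [0,0,0],"grip": -1},{"travel": [0,0,-0.07],"angular": [0,0,0],"grip": -1}]'

```text
time: 6.87
ee_pos: [0.5054, -0.0007, 0.2243]
tcp_rot: [-179.7, -8.0, 177.7]
wrist_force: [-0.3, -0.6, -3.9]
opening: 0.0179
grasp_force: 118.0
```

Request:
carry_out --plan '[{"travel": [0,0,-0.005],"angular": [0,0,0],"grip": -1},{"travel": [0,0,-0.01],"angular": [0,0,0],"grip": -1},{"travel": [0,0,-0.015],"angular": [0,0,0],"grip": -1},{"travel": [0,0,-0.02],"angular": [0,0,0],"grip": -1}]'

```text
time: 7.2
ee_pos: [0.5054, -0.0007, 0.2181]
tcp_rot: [-179.7, -8.0, 177.7]
wrist_force: [-0.2, -0.1, -2.3]
opening: 0.0179
grasp_force: 118.1
```

Request:
carry_out --plan '[{"travel": [0,0,-0.005],"angular": [0,0,0],"grip": -1},{"travel": [0,0,-0.01],"angular": [0,0,0],"grip": -1},{"travel": [0,0,-0.015],"angular": [0,0,0],"grip": -1},{"travel": [0,0,-0.02],"angular": [0,0,0],"grip": -1}]'

```text
time: 7.53
ee_pos: [0.5055, -0.0005, 0.2126]
tcp_rot: [-179.7, -8.0, 177.7]
wrist_force: [-0.8, 2.1, 1.6]
opening: 0.0174
grasp_force: 118.7
```

Contact started near TCP z = 0.2185 and the wedge is sliding at about 5 N, so I lift off.

Request:
carry_out --plan '[{"travel": [0,0,0.01],"angular": [0,0,0],"grip": -1},{"travel": [0,0,0.02],"angular": [0,0,0],"grip": -1},{"travel": [0,0,0.025],"angular": [0,0,0],"grip": -1},{"travel": [0,0,0.025],"angular": [0,0,0],"grip": -1},{"travel": [0,0,0.025],"angular": [0,0,0],"grip": -1}]'

```text
time: 7.95
ee_pos: [0.5054, -0.0008, 0.2198]
tcp_rot: [-179.7, -8.0, 177.7]
wrist_force: [0.8, 0.1, -3.5]
opening: 0.0177
grasp_force: 118.0
```

Request:
carry_out --plan '[{"travel": [0,0,-0.01],"angular": [0,0,0],"grip": -1},{"travel": [0,0,-0.02],"angular": [0,0,0],"grip": -1},{"travel": [0,0,-0.026],"angular": [0,0,0],"grip": -1},{"travel": [0,0,-0.031],"angular": [0,0,0],"grip": -1},{"travel": [0,0,-0.036],"angular": [0,0,0],"grip": -1},{"travel": [0,0,-0.041],"angular": [0,0,0],"grip": -1}]'

```text
time: 8.45
ee_pos: [0.5055, -0.0005, 0.2077]
tcp_rot: [-179.7, -8.0, 177.7]
wrist_force: [-0.5, 3.0, 2.1]
opening: 0.0175
grasp_force: 118.7
```

Request:
carry_out --plan '[{"travel": [0,0,0.02],"angular": [0,0,0],"grip": -1},{"travel": [0,0,0.02],"angular": [0,0,0],"grip": -1},{"travel": [0,0,0.01],"angular": [0,0,0],"grip": -1},{"travel": [0,0,0.002],"angular": [0,0,0],"grip": -1},{"travel": [0,0,-0.004],"angular": [0,0,0],"grip": -1},{"travel": [0,0,-0.009],"angular": [0,0,0],"grip": -1},{"travel": [0,0,-0.014],"angular": [0,0,0],"grip": -1},{"travel": [0,0,-0.018],"angular": [0,0,0],"grip": -1}]'

```text
time: 9.12
ee_pos: [0.5055, -0.0005, 0.2022]
tcp_rot: [-179.7, -8.0, 177.7]
wrist_force: [0.3, 3.0, 3.3]
opening: 0.0177
grasp_force: 118.8
```

Request:
carry_out --plan '[{"travel": [0,0,0.02],"angular": [0,0,0],"grip": -1},{"travel": [0,0,0.02],"angular": [0,0,0],"grip": -1},{"travel": [0,0,0.01],"angular": [0,0,0],"grip": -1},{"travel": [0,0,0.002],"angular": [0,0,0],"grip": -1},{"travel": [0,0,-0.003],"angular": [0,0,0],"grip": -1},{"travel": [0,0,-0.006],"angular": [0,0,0],"grip": -1},{"travel": [0,0,-0.009],"angular": [0,0,0],"grip": -1}]'

```text
time: 9.7
ee_pos: [0.5054, -0.0006, 0.1995]
tcp_rot: [-179.7, -8.0, 177.7]
wrist_force: [-0.8, 1.1, 2.6]
opening: 0.0181
grasp_force: 118.7
```

Request:
carry_out --plan '[{"travel": [0,0,0.02],"angular": [0,0,0],"grip": -1},{"travel": [0,0,0.02],"angular": [0,0,0],"grip": -1},{"travel": [0,0,0.008],"angular": [0,0,0],"grip": -1},{"travel": [0,0,0],"angular": [0,0,0],"grip": -1},{"travel": [0,0,-0.004],"angular": [0,0,0],"grip": -1},{"travel": [0,0,-0.008],"angular": [0,0,0],"grip": -1},{"travel": [0,0,-0.012],"angular": [0,0,0],"grip": -1}]'

```text
time: 10.28
ee_pos: [0.5054, -0.0005, 0.196]
tcp_rot: [-179.7, -8.0, 177.7]
wrist_force: [-0.4, 2.6, 2.3]
opening: 0.0181
grasp_force: 118.8
```

Request:
carry_out --plan '[{"travel": [0,0,0.02],"angular": [0,0,0],"grip": -1},{"travel": [0,0,0.02],"angular": [0,0,0],"grip": -1},{"travel": [0,0,0.008],"angular": [0,0,0],"grip": -1},{"travel": [0,0,0],"angular": [0,0,0],"grip": -1},{"travel": [0,0,-0.003],"angular": [0,0,0],"grip": -1},{"travel": [0,0,-0.006],"angular": [0,0,0],"grip": -1},{"travel": [0,0,-0.009],"angular": [0,0,0],"grip": -1}]'

```text
time: 10.87
ee_pos: [0.5054, -0.0006, 0.1933]
tcp_rot: [-179.7, -8.0, 177.7]
wrist_force: [0.0, 1.2, 3.1]
opening: 0.0177
grasp_force: 118.8
```

Request:
carry_out --plan '[{"travel": [0,0,0.02],"angular": [0,0,0],"grip": -1},{"travel": [0,0,0.02],"angular": [0,0,0],"grip": -1},{"travel": [0,0,0.008],"angular": [0,0,0],"grip": -1},{"travel": [0,0,0],"angular": [0,0,0],"grip": -1},{"travel": [0,0,-0.003],"angular": [0,0,0],"grip": -1},{"travel": [0,0,-0.006],"angular": [0,0,0],"grip": -1},{"travel": [0,0,-0.009],"angular": [0,0,0],"grip": -1}]'

```text
time: 11.45
ee_pos: [0.5054, -0.0006, 0.1906]
tcp_rot: [-179.7, -8.0, 177.7]
wrist_force: [0.5, 2.2, 3.1]
opening: 0.018
grasp_force: 118.8
```

Request:
carry_out --plan '[{"travel": [0,0,0.02],"angular": [0,0,0],"grip": -1},{"travel": [0,0,0.02],"angular": [0,0,0],"grip": -1},{"travel": [0,0,0.008],"angular": [0,0,0],"grip": -1},{"travel": [0,0,0],"angular": [0,0,0],"grip": -1},{"travel": [0,0,-0.003],"angular": [0,0,0],"grip": -1},{"travel": [0,0,-0.006],"angular": [0,0,0],"grip": -1},{"travel": [0,0,-0.009],"angular": [0,0,0],"grip": -1}]'

```text
time: 12.03
ee_pos: [0.5055, -0.0006, 0.1879]
tcp_rot: [-179.7, -8.0, 177.7]
wrist_force: [0.1, 1.6, 3.3]
opening: 0.0178
grasp_force: 118.8
```

Request:
carry_out --plan '[{"travel": [0,0,0.02],"angular": [0,0,0],"grip": -1},{"travel": [0,0,0.02],"angular": [0,0,0],"grip": -1},{"travel": [0,0,0.008],"angular": [0,0,0],"grip": -1},{"travel": [0,0,0],"angular": [0,0,0],"grip": -1},{"travel": [0,0,-0.003],"angular": [0,0,0],"grip": -1},{"travel": [0,0,-0.006],"angular": [0,0,0],"grip": -1},{"travel": [0,0,-0.009],"angular": [0,0,0],"grip": -1}]'

```text
time: 12.62
ee_pos: [0.5055, -0.0006, 0.1852]
tcp_rot: [-179.7, -8.0, 177.7]
wrist_force: [0.0, 1.3, 2.0]
opening: 0.018
grasp_force: 118.8
```

Request:
carry_out --plan '[{"travel": [0,0,0.02],"angular": [0,0,0],"grip": -1},{"travel": [0,0,0.02],"angular": [0,0,0],"grip": -1},{"travel": [0,0,0.008],"angular": [0,0,0],"grip": -1},{"travel": [0,0,0],"angular": [0,0,0],"grip": -1},{"travel": [0,0,-0.003],"angular": [0,0,0],"grip": -1},{"travel": [0,0,-0.006],"angular": [0,0,0],"grip": -1},{"travel": [0,0,-0.009],"angular": [0,0,0],"grip": -1}]'

```text
time: 13.2
ee_pos: [0.5055, -0.0006, 0.1825]
tcp_rot: [-179.7, -8.0, 177.7]
wrist_force: [0.6, 2.5, 2.8]
opening: 0.0178
grasp_force: 118.9
```

Request:
carry_out --plan '[{"travel": [0,0,0.02],"angular": [0,0,0],"grip": -1},{"travel": [0,0,0.02],"angular": [0,0,0],"grip": -1},{"travel": [0,0,0.008],"angular": [0,0,0],"grip": -1},{"travel": [0,0,0],"angular": [0,0,0],"grip": -1},{"travel": [0,0,-0.003],"angular": [0,0,0],"grip": -1},{"travel": [0,0,-0.006],"angular": [0,0,0],"grip": -1},{"travel": [0,0,-0.009],"angular": [0,0,0],"grip": -1}]'

```text
time: 13.78
ee_pos: [0.5055, -0.0007, 0.1804]
tcp_rot: [-179.7, -7.9, 177.7]
wrist_force: [-2.3, -0.6, 8.9]
opening: 0.0182
grasp_force: 119.7
```

Resistance has risen to about 12.5 N, so the board is shutting. From here I use finer taps.

Request:
carry_out --plan '[{"travel": [0,0,0.02],"angular": [0,0,0],"grip": -1},{"travel": [0,0,0.02],"angular": [0,0,0],"grip": -1},{"travel": [0,0,0.01],"angular": [0,0,0],"grip": -1},{"travel": [0,0,0.004],"angular": [0,0,0],"grip": -1},{"travel": [0,0,0.001],"angular": [0,0,0],"grip": -1},{"travel": [0,0,-0.001],"angular": [0,0,0],"grip": -1},{"travel": [0,0,-0.002],"angular": [0,0,0],"grip": -1},{"travel": [0,0,-0.002],"angular": [0,0,0],"grip": -1}]'

```text
time: 14.45
ee_pos: [0.5054, -0.0008, 0.18]
tcp_rot: [-179.7, -7.9, 177.7]
wrist_force: [-3.1, -1.1, 10.2]
opening: 0.0175
grasp_force: 119.8
```

Request:
carry_out --plan '[{"travel": [0,0,0.02],"angular": [0,0,0],"grip": -1},{"travel": [0,0,0.02],"angular": [0,0,0],"grip": -1},{"travel": [0,0,0.01],"angular": [0,0,0],"grip": -1},{"travel": [0,0,0.004],"angular": [0,0,0],"grip": -1},{"travel": [0,0,0.001],"angular": [0,0,0],"grip": -1},{"travel": [0,0,-0.001],"angular": [0,0,0],"grip": -1},{"travel": [0,0,-0.002],"angular": [0,0,0],"grip": -1},{"travel": [0,0,-0.003],"angular": [0,0,0],"grip": -1}]'

```text
time: 15.12
ee_pos: [0.5054, -0.0007, 0.1793]
tcp_rot: [-179.7, -7.9, 177.7]
wrist_force: [-4.5, 0.2, 12.7]
opening: 0.0178
grasp_force: 120.2
```

```bash
python3 -c "
from h import *
o=monitor.get_obs();print(o['wrist_force'],o['ee_pos'],o['torque'])"
```

```text
[-4.49887138  0.2246511  12.66982528] [ 0.5054081  -0.00073283  0.17930043] [0.02253419 0.43633529 0.01200338]
```

Request:
carry_out --plan '[{"travel": [0,0,0.02],"angular": [0,0,0],"grip": -1},{"travel": [0,0,0.02],"angular": [0,0,0],"grip": -1},{"travel": [0,0,0.01],"angular": [0,0,0],"grip": -1},{"travel": [0,0,0.004],"angular": [0,0,0],"grip": -1},{"travel": [0,0,0.001],"angular": [0,0,0],"grip": -1},{"travel": [0,0,-0.001],"angular": [0,0,0],"grip": -1},{"travel": [0,0,-0.002],"angular": [0,0,0],"grip": -1},{"travel": [0,0,-0.003],"angular": [0,0,0],"grip": -1}]'

```text
time: 15.78
ee_pos: [0.5054, -0.0007, 0.1786]
tcp_rot: [-179.7, -7.9, 177.7]
wrist_force: [-5.5, 1.0, 15.7]
opening: 0.0176
grasp_force: 120.6
```

Request:
carry_out --plan '[{"travel": [0,0,0.02],"angular": [0,0,0],"grip": -1},{"travel": [0,0,0.02],"angular": [0,0,0],"grip": -1},{"travel": [0,0,0.01],"angular": [0,0,0],"grip": -1},{"travel": [0,0,0.004],"angular": [0,0,0],"grip": -1},{"travel": [0,0,0.001],"angular": [0,0,0],"grip": -1},{"travel": [0,0,-0.001],"angular": [0,0,0],"grip": -1},{"travel": [0,0,-0.002],"angular": [0,0,0],"grip": -1},{"travel": [0,0,-0.003],"angular": [0,0,0],"grip": -1}]'

```text
time: 16.45
ee_pos: [0.5053, -0.0007, 0.1779]
tcp_rot: [-179.7, -7.9, 177.7]
wrist_force: [-6.4, -1.0, 18.7]
opening: 0.018
grasp_force: 121.0
```

Request:
carry_out --plan '[{"travel": [0,0,0.02],"angular": [0,0,0],"grip": -1},{"travel": [0,0,0.02],"angular": [0,0,0],"grip": -1},{"travel": [0,0,0.01],"angular": [0,0,0],"grip": -1},{"travel": [0,0,0.004],"angular": [0,0,0],"grip": -1},{"travel": [0,0,0.001],"angular": [0,0,0],"grip": -1},{"travel": [0,0,0],"angular": [0,0,0],"grip": -1},{"travel": [0,0,-0.001],"angular": [0,0,0],"grip": -1},{"travel": [0,0,-0.001],"angular": [0,0,0],"grip": -1}]'

```text
time: 17.12
ee_pos: [0.5052, -0.0007, 0.1775]
tcp_rot: [-179.7, -7.9, 177.7]
wrist_force: [-5.9, -0.1, 19.8]
opening: 0.0174
grasp_force: 121.2
```

Jammed: about 23 N with no further travel. I lift clear and return the mallet to where it stood.

Request:
carry_out --plan '[{"travel": [0,0,0.02],"angular": [0,0,0],"grip": -1},{"travel": [0,0,0.06],"angular": [0,0,0],"grip": -1},{"travel": [0,0,0.14],"angular": [0,0,0],"grip": -1},{"travel": [0,0,0.22],"angular": [0,0,0],"grip": -1},{"travel": [0,0,0.25],"angular": [0,0,0],"grip": -1},{"travel": [0,0,0.25],"angular": [0,0,0],"grip": -1}]'

```text
time: 17.62
ee_pos: [0.5061, -0.0007, 0.2524]
tcp_rot: [-179.7, -7.9, 177.7]
wrist_force: [0.7, 1.2, -3.1]
opening: 0.0178
grasp_force: 118.0
```

Request:
carry_out --plan '[{"travel": [-0.01,-0.06,0],"angular": [0,0,0],"grip": -1},{"travel": [-0.04,-0.17,0],"angular": [0,0,0],"grip": -1},{"travel": [-0.07,-0.29,0],"angular": [0,-0.05,0],"grip": -1},{"travel": [-0.1,-0.41,0],"angular": [0,-0.12,0],"grip": -1},{"travel": [-0.13,-0.53,0],"angular": [0,-0.2,0],"grip": -1},{"travel": [-0.16,-0.64,0],"angular": [0,-0.28,0],"grip": -1},{"travel": [-0.167,-0.7,0],"angular": [0,-0.28,0],"grip": -1},{"travel": [-0.167,-0.72,0],"angular": [0,-0.28,0],"grip": -1}]'

```text
time: 18.28
ee_pos: [0.4537, -0.2191, 0.2493]
tcp_rot: [-180.0, -0.1, 177.5]
wrist_force: [0.0, -0.1, -3.1]
opening: 0.0178
grasp_force: 118.1
```

Request:
carry_out --plan '[{"travel": [0,0,-0.06],"angular": [0,0,0],"grip": -1},{"travel": [0,0,-0.16],"angular": [0,0,0],"grip": -1},{"travel": [0,0,-0.26],"angular": [0,0,0],"grip": -1},{"travel": [0,0,-0.36],"angular": [0,0,0],"grip": -1},{"travel": [0,0,-0.44],"angular": [0,0,0],"grip": -1},{"travel": [0,0,-0.5],"angular": [0,0,0],"grip": -1},{"travel": [0,0,-0.53],"angular": [0,0,0],"grip": -1},{"travel": [0,0,-0.53],"angular": [0,0,0],"grip": -1}]'

```text
time: 18.95
ee_pos: [0.4539, -0.2155, 0.0887]
tcp_rot: [179.9, -0.3, 177.8]
wrist_force: [0.1, 1.3, -3.0]
opening: 0.0179
grasp_force: 118.2
```

```bash
python3 - <<'E'
from h import *
o,c=snap('side','side7.png');print(o['ee_pos'],o['tcp_rot'],o['wrist_force'])
a=cv2.imread('pics/side7.png')[180:360,290:430];cv2.imwrite('pics/c7.png',cv2.resize(a,None,fx=3.3,fy=3.3,interpolation=cv2.INTER_CUBIC))
E
```

```text
[ 0.453922   -0.21550764  0.08868727] [179.87540379  -0.28439841 177.75403936] [ 0.08913495  1.27543275 -2.96383488]
```

View pics/c7.png

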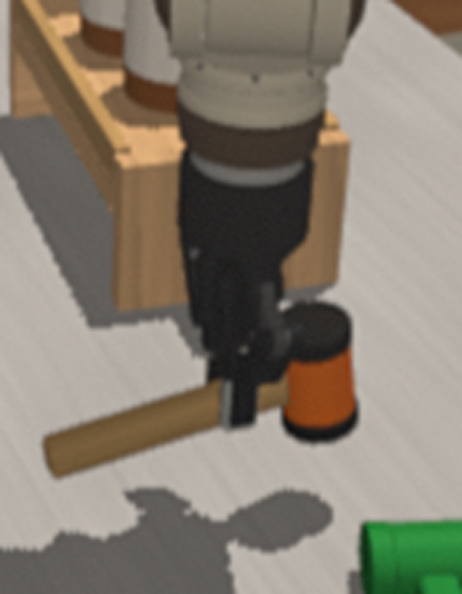

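The last view shows the mallet held at its original tilt above free bench, so I lower it slowly.

Request:
carry_out --plan '[{"travel": [0,0,-0.05],"angular": [0,0,0],"grip": -1},{"travel": [0,0,-0.1],"angular": [0,0,0],"grip": -1},{"travel": [0,0,-0.13],"angular": [0,0,0],"grip": -1},{"travel": [0,0,-0.15],"angular": [0,0,0],"grip": -1},{"travel": [0,0,-0.165],"angular": [0,0,0],"grip": -1},{"travel": [0,0,-0.172],"angular": [0,0,0],"grip": -1},{"travel": [0,0,-0.178],"angular": [0,0,0],"grip": -1},{"travel": [0,0,-0.182],"angular": [0,0,0],"grip": -1}]'

```text
time: 19.67
ee_pos: [0.4556, -0.2169, 0.0378]
tcp_rot: [-180.0, 0.0, 177.7]
wrist_force: [-0.8, 1.1, -3.8]
opening: 0.018
grasp_force: 118.2
```

Request:
carry_out --plan '[{"travel": [0,0,-0.002],"angular": [0,0,0],"grip": -1},{"travel": [0,0,-0.004],"angular": [0,0,0],"grip": -1},{"travel": [0,0,-0.006],"angular": [0,0,0],"grip": -1},{"travel": [0,0,-0.006],"angular": [0,0,0],"grip": -1}]'

```text
time: 20.0
ee_pos: [0.4553, -0.2167, 0.0356]
tcp_rot: [-180.0, 0.0, 177.7]
wrist_force: [0.3, 0.6, -3.5]
opening: 0.0177
grasp_force: 118.2
```

Request:
carry_out --plan '[{"travel": [0,0,-0.003],"angular": [0,0,0],"grip": -1},{"travel": [0,0,-0.006],"angular": [0,0,0],"grip": -1},{"travel": [0,0,-0.009],"angular": [0,0,0],"grip": -1},{"travel": [0,0,-0.012],"angular": [0,0,0],"grip": -1},{"travel": [0,0,-0.012],"angular": [0,0,0],"grip": -1}]'

```text
time: 20.42
ee_pos: [0.4552, -0.2167, 0.0317]
tcp_rot: [180.0, -0.0, 177.7]
wrist_force: [-0.2, 1.0, -2.6]
opening: 0.0176
grasp_force: 118.2
```

Request:
carry_out --plan '[{"travel": [0,0,-0.002],"angular": [0,0,0],"grip": -1},{"travel": [0,0,-0.004],"angular": [0,0,0],"grip": -1},{"travel": [0,0,-0.006],"angular": [0,0,0],"grip": -1},{"travel": [0,0,-0.006],"angular": [0,0,0],"grip": -1}]'

```text
time: 20.75
ee_pos: [0.4554, -0.2168, 0.0305]
tcp_rot: [-180.0, 0.0, 177.7]
wrist_force: [-1.5, 0.0, 0.9]
opening: 0.0176
grasp_force: 118.4
```

The bench now carries the mallet's weight, so I ease the grip, then open and lift straight up.

Request:
carry_out --plan '[{"travel": [0,0,0],"angular": [0,0,0],"grip": -1},{"travel": [0,0,0],"angular": [0,0,0],"grip": -1},{"travel": [0,0,0],"angular": [0,0,0],"grip": -0.4},{"travel": [0,0,0],"angular": [0,0,0],"grip": -0.2},{"travel": [0,0,0],"angular": [0,0,0],"grip": 0.1},{"travel": [0,0,0],"angular": [0,0,0],"grip": 0.1},{"travel": [0,0,0],"angular": [0,0,0],"grip": 0.1},{"travel": [0,0,0],"angular": [0,0,0],"grip": 0.1}]' --grip_force 20

```text
time: 21.42
ee_pos: [0.4553, -0.2167, 0.0302]
tcp_rot: [-180.0, 0.0, 177.7]
wrist_force: [0.3, 0.4, -0.3]
opening: 0.0472
grasp_force: 0.0
```

```bash
python3 - <<'E'
from h import *
o,c=snap('side','side8.png');print(o['opening'],o['wrist_force'])
print(orange('side8.png',(372,290,400,345)));print(orange('side1.png',(372,290,400,345)))
E
```

```text
0.04723254904421674 [ 0.27412202  0.36645321 -0.26347449]
[(314, 379, 394), (316, 378, 394), (318, 378, 394), (320, 377, 394), (322, 377, 394), (324, 376, 395), (326, 375, 395), (328, 375, 395), (330, 376, 393), (332, 379, 390)]
[(314, 373, 393), (316, 373, 394), (318, 375, 394), (320, 376, 394), (322, 376, 394), (324, 376, 395), (326, 375, 395), (328, 375, 395), (330, 376, 393), (332, 379, 390)]
```

The mallet rests exactly as it did at the start. I retreat straight up.

Request:
carry_out --plan '[{"travel": [0,0,0.04],"angular": [0,0,0],"grip": 0.1},{"travel": [0,0,0.1],"angular": [0,0,0],"grip": 0.1},{"travel": [0,0,0.2],"angular": [0,0,0],"grip": 0.1},{"travel": [0,0,0.32],"angular": [0,0,0],"grip": 0.1},{"travel": [0,0,0.44],"angular": [0,0,0],"grip": 0.1},{"travel": [0,0,0.55],"angular": [0,0,0],"grip": 0.1},{"travel": [0,0,0.6],"angular": [0,0,0],"grip": 0.1},{"travel": [0,0,0.6],"angular": [0,0,0],"grip": 0.1}]'

```text
time: 22.13
ee_pos: [0.4564, -0.2173, 0.2155]
tcp_rot: [-179.8, 0.4, 177.7]
wrist_force: [0.0, 0.9, 0.2]
opening: 0.0468
grasp_force: 0.0
```

```bash
python3 - <<'E'
from h import *
o,c=snap('side','side9.png');print(o['time'],o['ee_pos'],o['wrist_force'])
print(orange('side9.png',(372,290,400,345)))
print(ticket.job_done())
E
```

```text
22.1333 [ 0.45644181 -0.21726907  0.21547998] [0.01323139 0.88723221 0.19180219]
[(314, 374, 394), (316, 374, 394), (318, 375, 394), (320, 376, 394), (322, 376, 394), (324, 376, 395), (326, 375, 395), (328, 375, 395), (330, 376, 393), (332, 379, 389)]
the job is handed in; nothing more can be done
None
```

I drove the wedge down about 38 mm in light taps until it jammed at about 23 N, set the mallet back where it stood and handed the job in at about 22 s. The board being tight is inferred from that resistance, and no verdict came back.

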